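# Nuts in the jar, wheel caps nested

## Robot

A 6-joint arm with a two-finger parallel gripper is mounted at the origin on a cart in front of the work surface, level with it; the furniture and walls round the work are solid. World frame = base frame: x ahead of the robot, y to its left, z up, the work surface at z = 0. Lengths are in mm, angles in degrees, forces in N, time in s.
With the tool pointing down it reaches from about 350 to 850 mm from the base axis. Payload 8.1 kg.
Tool frame: the origin (TCP) lies between the finger pads; the fingertips stand 22 mm ahead of it and the grasp point (between the pads) lies 3 mm ahead of it; z points along the fingers, y is the line along which they close (so a half turn about z gives the same grasp; the last joint's range is limited). The gripper opens to 85 mm and grips with 20 to 120 N. Pads are 22 mm wide; open, the fingers measure 114 mm over their backs; the gripper's body (76 mm by 85 mm) begins 54 mm behind the grasp point. The pads swing forward as they close: fully open they stand 13 mm farther back than shut.
Start: joints at [68.044, 7.471, 85.268, -0, 87.261, -4.893], TCP at [176.029, 573.602, 253.292] pointing down, gripper open.
Joint ranges: [-169.43, 169.43], [-51.17, 129.36], [1.28, 143.12], [-76.62, 256.62], [0, 156.53], [-152.29, 152.29]. Speed limits (degrees/s): [136.94, 136.94, 159.86, 180, 180, 180].

## Interface

Orientations are given as [roll, pitch, yaw] about the fixed x, y, z axes, in that order (R = Rz(yaw) Ry(pitch) Rx(roll)).
In Python, from bench import r, vision gives the robot as it stands.
- The arm moves only by the tool step_arm, never from a script. Its argument "targets" is a list that holds one entry, the list of rows, each a list of 6 numbers: the shift along the world's x, y, z in mm, then the turn, a rotation vector about the world's x, y, z in rad. In form: [[[x, y, z, rx, ry, rz], ...]]. A call has 1 to 12 rows; each row is the pose to reach, as a shift and turn from the pose commanded when the call began; what a row does not reach only later rows make up. A row lasts 1/12 s, in which the tool goes at most 41.7 mm and 7.16 degrees, less where a joint would pass 70% of its speed; a pose out of reach is approached as far as the arm can. A call with a gripper value outside its range is refused whole. "fingers" is the gripper's target within -1 to 1 (shut at 1, half-way at 0, fully open at -1), set as the call begins (left out, the last holds). The fingers move at their own pace and stop on an object; "newtons" is the grip in N (left out, the last holds). Time passes only in rows, so rows that repeat a pose let the fingers close. It gives the time, the measured TCP pose, the force, the opening and the grip force at its end, in the units of the state.
- r.sense(): the state, without advancing time (a new reading comes with each control period).
- vision.snapshot(name): name is "scene" or "side" or "wrist"; returns a dict with "img" (384x512x3 uint8, blue, green, red), "mtx" (3x3 intrinsics, pixels), "D" ([k1, k2, p1, p2, k3] as OpenCV has them; the pictures are not rectified), "eye" and "attitude" of the camera in the world. Camera axes: x right, y up, looking along -z (the intrinsics and any distortion apply to the point x, -y, -z); pixel columns grow to the right and rows downward; lengths in mm; the calibration is good to about 2 mm. A picture is of the moment at which its call begins. There is no depth.
- r.hand_in(): hands the job in; it is judged then, once.
The state is a dict: "time": time; "joint_pos": joint angles; "qd": joint speeds; "joint_efforts": joint torques, N m; "tool_pos": TCP position; "tcp_rot": TCP orientation; "ft_force": force on the tool from outside, world axes, zero at the start; "wrist_torque": the same for the moment, N m; "finger_gap": finger opening in mm; "grip_force": force on a finger pad.
Only numpy, scipy, OpenCV 4.12 (cv2) and the standard library are available. Lean on these libraries where they do the work, as an engineer would, in place of code of your own. Each camera call takes 0.05 s, during which the arm holds its last target. There are 200 camera calls.

## Task

The three domed wheel caps lie upturned as nut dishes: drop the two wheel nuts through the neck of the clear storage jar, and nest the two caps on the bare bench, hollow side up, into the one on the black rubber mat, so that all three cup inside one another with their rims lying squarely on each other. Set the caps down rather than dropping them, leave the jar standing and the bottom cap on its mat, and do not disturb the jar's lid and the tools lying about.

Things in the scene. Friction and masses are not known exactly. Their poses are not given: they have to be found in the camera images.
- mat: black rubber mat fixed to the bench, 170 x 170 mm, 4 mm thick; origin at the centre of its underside, on the bench
- cap_a_mid (a point): the wheel cap on the mat, bottom of the stack; dome down like a bowl. Steel, round, 146 mm across, 48 mm high, flat foot 60 mm across, about 0.12 kg; rolled rim round the top 9 mm thick (128 mm inside, 146 outside), 12 mm tall, upright faces; inner floor 3 mm above the foot, flat for 56 mm, then curving up. Point: its centre, 24 mm above the foot; z out of the hollow
- cap_b_mid (a point): a wheel cap on the bench that holds a nut, same shape and size as the one on the mat, dome down. Nested squarely in another cap, its dome drops into the hollow with 2.5 mm of play all round and rim rests on rim, so it sits 12 mm higher than the cap below. Point: its centre, 24 mm above its foot; z out of the hollow
- cap_c_mid (a point): an empty wheel cap on the bench, same shape and size as the one on the mat (146 mm across, 48 mm high, rim 9 mm thick and 12 mm tall), dome down; nests in the same way. Point: its centre, 24 mm above its foot; z out of the hollow
- nut_a_mid (a point): a steel M12 hexagon nut lying flat, 19 mm across flats (its x axis is square to one pair of flats), 22 mm across corners, 10 mm thick, 0.02 kg; the point is its centre, 5 mm above its underside. It starts on the floor of the cap on the mat
- nut_b_mid (a point): a steel M12 hexagon nut lying flat, 19 mm across flats (its x axis is square to one pair of flats), 22 mm across corners, 10 mm thick, 0.02 kg; the point is its centre, 5 mm above its underside. It starts on the floor of a cap on the bench
- jar_mouth (a point): clear plastic jar, open, standing loose on the bench: body 84 mm across, 104 mm high, 0.35 kg, with a narrow round neck 36 mm inside and 43 mm outside (46 mm over its thread) and 20 mm long. The point is the centre of the neck's upper edge, on the jar's axis; z points up out of the jar
- jar_lid: the jar's black screw lid, 53 mm across, 16 mm high, lying loose beside it; not used; origin at its underside
- ratchet: steel ratchet handle, 34 x 212 x 29 mm (long side along its y), loose, not used; origin at its underside
- wrench: small combination spanner, 20 x 145 x 8 mm (long side along its y), loose, not used; origin at its underside

How it is judged (in metres and radians):
At the end, for the whole second after the job is handed in: both nuts inside the upright jar; first cap still on the mat (within 50 mm of its centre); the other two nested in it in either order, hollow up: centres within 6 mm, each 9 to 14 mm above the next and parallel within 0.04 rad, all level within 0.05 rad; all at rest (z of nut_a_mid in the frame of jar_mouth between -0.11 and -0.03 m and x of nut_a_mid in the frame of jar_mouth between -0.042 and 0.042 m and y of nut_a_mid in the frame of jar_mouth between -0.042 and 0.042 m and z of nut_b_mid in the frame of jar_mouth between -0.11 and -0.03 m and x of nut_b_mid in the frame of jar_mouth between -0.042 and 0.042 m and y of nut_b_mid in the frame of jar_mouth between -0.042 and 0.042 m and angle between jar_mouth's own z axis and vertical below 0.08 rad and horizontal distance between cap_a_mid and mat below 0.05 m and angle between each of cap_a_mid, cap_b_mid, cap_c_mid's own z axis and vertical below 0.05 rad and linear speed of each of cap_a, cap_b, cap_c, nut_a, nut_b below 0.02 m/s and ((horizontal distance between cap_b_mid and cap_a_mid below 0.006 m and z of cap_b_mid in the frame of cap_a_mid between 0.009 and 0.014 m and angle between the z axis of cap_b_mid and the z axis of cap_a_mid, either way round below 0.04 rad and horizontal distance between cap_c_mid and cap_b_mid below 0.006 m and z of cap_c_mid in the frame of cap_b_mid between 0.009 and 0.014 m and angle between the z axis of cap_c_mid and the z axis of cap_b_mid, either way round below 0.04 rad) or (horizontal distance between cap_c_mid and cap_a_mid below 0.006 m and z of cap_c_mid in the frame of cap_a_mid between 0.009 and 0.014 m and angle between the z axis of cap_c_mid and the z axis of cap_a_mid, either way round below 0.04 rad and horizontal distance between cap_b_mid and cap_c_mid below 0.006 m and z of cap_b_mid in the frame of cap_c_mid between 0.009 and 0.014 m and angle between the z axis of cap_b_mid and the z axis of cap_c_mid, either way round below 0.04 rad))); the robot touches nothing.
It fails at once if a cap falls freely, faster than 0.5 m/s, out of the fingers ((contact force between cap_a and the fingers below 0.05 N and linear speed of cap_a above 0.5 m/s) or (contact force between cap_b and the fingers below 0.05 N and linear speed of cap_b above 0.5 m/s) or (contact force between cap_c and the fingers below 0.05 N and linear speed of cap_c above 0.5 m/s)).
It fails at once if the jar is tipped by more than 0.35 rad (angle between jar_mouth's own z axis and vertical above 0.35 rad).
It fails at once if the jar's lid, the ratchet or the spanner is pushed more than 25 mm from its place (distance of any of jar_lid, ratchet, wrench from where it was at the start of the episode above 0.025 m).
It also fails if it takes over 72 s, if anything falls off the work surface, if the arm or the gripper's body presses on something with over 40 N, if the wrist force passes 120 N, or if a joint passes its speed limit or range.

## Working session

There is one attempt and no reset: what is moved stays moved. The work goes in short steps, Python scripts to look and compute and a tool call to move; the robot and the scene stay as the last step left them, time stands still between calls to the robot, and variables do not carry over. Pictures are saved under pics/ and viewed, at most 10 in all, crops included, and the job is handed in when it is done.

Besides the shell and the picture viewer there is one more tool, called after ">>>" in YAML: its name, and indented under it one key for each argument. step_arm: Moves the arm, as the interface text tells. Its arguments: {"type":"object","properties":{"targets":{"type":"array"},"fingers":{"type":"number"},"newtons":{"type":"number"}},"required":["targets"]}

```bash
ls; mkdir -p pics
python3 - <<'E'
from bench import r,vision
import cv2,numpy as np
ims=[]
for n in("scene","side","wrist"):
    s=vision.snapshot(n);cv2.imwrite(f"pics/{n}0.png",s["img"]);print(n,s["mtx"].tolist(),s["D"],s["eye"],s["attitude"])
print(r.sense())
E
```

```text
pics
scene [[439.77930470145475, 0.0, 255.37137834337412], [0.0, 439.77930470145475, 193.3289139375013], [0.0, 0.0, 1.0]] [-0.16726175  0.          0.          0.          0.        ] [ 203.72917082 -682.36727424  919.57896586] [ 39.96969586  -0.61491564 -33.52593532]
side [[354.84527871608526, 0.0, 246.4036357988726], [0.0, 354.84527871608526, 194.565259381619], [0.0, 0.0, 1.0]] [-0.0596583  0.         0.         0.         0.       ] [524.18961753 658.57928394 429.5252024 ] [  65.89000383    1.28687103 -174.7812364 ]
wrist [[329.05203504382973, 0.0, 255.76136113858195], [0.0, 329.05203504382973, 193.60709787524473], [0.0, 0.0, 1.0]] [-0.06363526  0.          0.          0.          0.        ] [105.31166178 594.74221062 373.20214338] [-1.68004755e+01  4.81613194e-02  7.28871617e+01]
{'time': 0.15, 'joint_pos': array([ 6.80441707e+01,  7.50592357e+00,  8.53145746e+01,  3.28751305e-04,
        8.72633550e+01, -4.89240818e+00]), 'qd': array([ 0.05022212, -0.19061889, -0.22389589, -0.01345555, -0.01384098,
       -0.0742395 ]), 'joint_efforts': array([ 7.13829177e-04, -5.70069945e+01, -5.01153624e+01, -1.95925350e-04,
        9.77286865e-03, -5.07730647e-06]), 'tool_pos': array([175.87890561, 573.22693851, 252.48109626]), 'tcp_rot': array([-1.79916480e+02, -7.47856263e-03,  1.62936558e+02]), 'ft_force': array([-0.24019484,  0.27706736, -0.96492615]), 'wrist_torque': array([ 0.03237581, -0.0124807 , -0.04907138]), 'grip_force': 0.0, 'finger_gap': 85.18277886715265}
```

View pics/scene0.png

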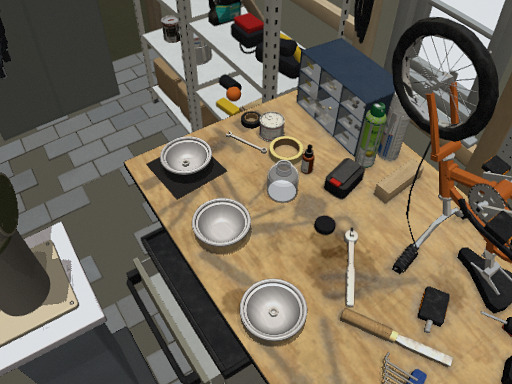

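View pics/side0.png

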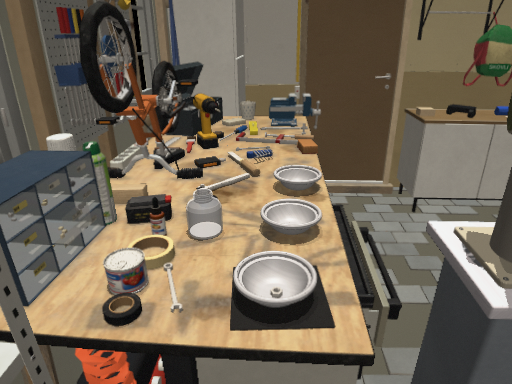

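```bash
cat > h.py <<'E'
import cv2,numpy as np
from scipy.spatial.transform import Rotation as Ro
from scipy.optimize import minimize
def cam(s):
    R=Ro.from_euler('xyz',s["attitude"],degrees=True).as_matrix()
    M=np.diag([1,-1,-1.])@R.T
    return M,-M@np.array(s["eye"])
def proj(s,P):
    M,t=cam(s);return cv2.projectPoints(np.asarray(P,float).reshape(-1,3),cv2.Rodrigues(M)[0],t,s["mtx"],np.array(s["D"],float))[0].reshape(-1,2)
def ray(s,px,z):
    u=cv2.undistortPoints(np.array(px,float).reshape(-1,1,2),s["mtx"],np.array(s["D"],float)).reshape(-1,2)
    M,t=cam(s);d=np.c_[u,np.ones(len(u))]@M;e=np.array(s["eye"])
    return e+d*((z-e[2])/d[:,2])[:,None]
A=np.linspace(0,2*np.pi,180,endpoint=False)
def circ(c,z,r):return np.c_[c[0]+r*np.cos(A),c[1]+r*np.sin(A),np.full(180,z)]
def grad(img,k=1.5):
    g=cv2.GaussianBlur(cv2.cvtColor(img,cv2.COLOR_BGR2GRAY).astype(np.float32),(0,0),k)
    return np.hypot(cv2.Sobel(g,5,1,0),cv2.Sobel(g,5,0,1))
def fit(ss,c0,rings,span=12):
    gs=[grad(s["img"]) for s in ss]
    def f(c):
        v=0
        for s,g in zip(ss,gs):
            for z,r in rings:
                p=proj(s,circ(c,z,r)).astype(np.float32)
                v-=np.minimum(cv2.remap(g,p[:,:1].copy(),p[:,1:].copy(),1),120).mean()
        return v
    best=min(((f((c0[0]+i,c0[1]+j)),i,j) for i in range(-span,span+1,3) for j in range(-span,span+1,3)))
    m=minimize(f,(c0[0]+best[1],c0[1]+best[2]),method='Nelder-Mead',options=dict(xatol=.1,fatol=.01))
    return m.x,m.fun
E
python3 - <<'E'
from h import *
from bench import r,vision
a,b=vision.snapshot("scene"),vision.snapshot("side")
for n,p,q,z in(("A",(187,157),(274,276),52),("C",(222,223),(291,215),48),("B",(273,310),(298,178),48)):
    c0=ray(a,[p],z)[0];c1=ray(b,[q],z)[0]
    print(n,c0.round(),c1.round(),*[fit(s,c0,[(z,73),(z,64)]) for s in([a],[b],[a,b])])
for n,p,q in(("jarbase",(283,193),(205,230)),("lid",(325,225),(0,0)),("ratchet1",(352,232),(255,176)),("ratchet2",(350,303),(0,0)),("wr1",(229,134),(170,267)),("wr2",(265,151),(177,308))):
    print(n,ray(a,[p],8)[0].round(),ray(b,[q],8)[0].round())
for z in(84,104,124):print("mouth",z,ray(a,[(284,167)],z)[0].round(),ray(b,[(204,194)],z)[0].round())
big=np.zeros((600,800,3),np.uint8)
s=a["img"][130:205,135:335];big[:300]=cv2.resize(s,(800,300),interpolation=2)
s=b["img"][170:245,150:350];big[300:]=cv2.resize(s,(800,300),interpolation=2)
cv2.imwrite("pics/c1.png",big)
E
```

```text
A [527. 132.  52.] [531. 159.  52.] (array([523.46048728, 143.53846291]), np.float64(-158.0358123779297)) (array([524.23881779, 158.33901682]), np.float64(-194.27459716796875)) (array([523.91039401, 157.52429096]), np.float64(-324.1282958984375))
C [ 494. -113.   48.] [496. -78.  48.] (array([ 497.35224412, -117.08838321]), np.float64(-131.65769958496094)) (array([496.52347184, -99.85073461]), np.float64(-146.9931640625)) (array([ 496.75186611, -101.10202344]), np.float64(-269.2153625488281))
B [ 467. -370.   48.] [ 470. -314.   48.] (array([ 460.8702947, -374.9921258]), np.float64(-168.22776794433594)) (array([ 464.27003256, -351.47871422]), np.float64(-157.6371307373047)) (array([ 463.43809233, -362.03846697]), np.float64(-279.89813232421875))
jarbase [697. -91.   8.] [700. -68.   8.]
lid [ 725. -237.    8.] [-2055.  4003.     8.]
ratchet1 [ 769. -292.    8.] [ 605. -429.    8.]
ratchet2 [ 635. -440.    8.] [-2055.  4003.     8.]
wr1 [697. 191.   8.] [741.  85.   8.]
wr2 [748.  70.   8.] [695. 201.   8.]
mouth 84 [711. -69.  84.] [ 705. -109.   84.]
mouth 104 [698. -84. 104.] [694. -64. 104.]
mouth 124 [686. -99. 124.] [684. -20. 124.]
```

View pics/c1.png

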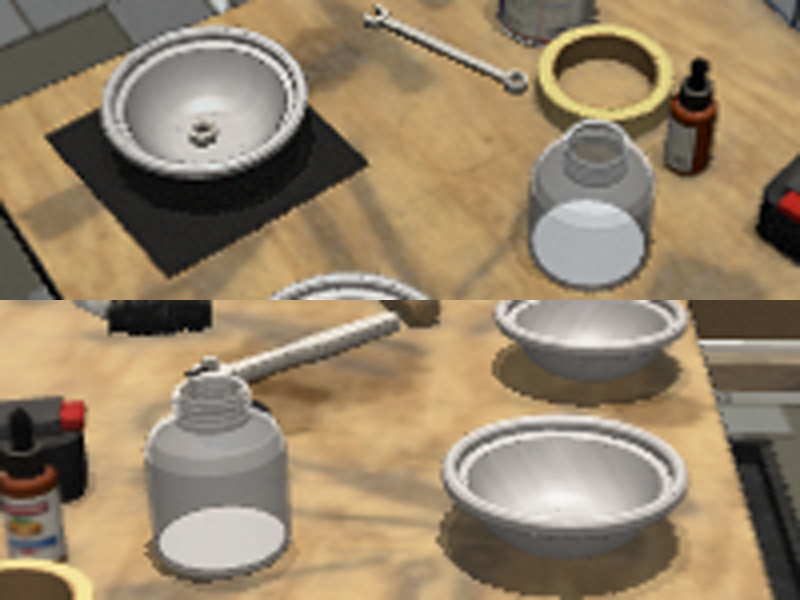

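Run:
```python
from h import *
from bench import r,vision
a,b,w=[vision.snapshot(n) for n in("scene","side","wrist")]
print("mat",ray(a,[(146.8,163.8),(177.5,198.8),(226.8,170.5)],4).round(1).tolist())
print("matside",ray(b,[(231,328),(332,327)],4).round(1).tolist())
for s,n in((a,"a"),(b,"b")):
    g=grad(s["img"])
for n,c in(("A",(524,150)),("C",(497,-108)),("B",(463,-365)),("J",(697,-77))):
  z=52 if n=="A" else 48
  for s in([a],[b],[a,b]):
    R=[(z-3,73),(z,68.5)] if n!="J" else [(104,21.5)]
    print(n,[(f[0].round(1),round(float(f[1]),1)) for f in(fit(s,c,R,18),)])
def ov(s):
    k=s["img"].copy();k=cv2.resize(k,None,fx=2,fy=2,interpolation=1)
    for n,c in(("A",(524,150)),("C",(497,-108)),("B",(463,-365))):
        z=52 if n=="A" else 48
        cv2.polylines(k,[(proj(s,circ(c,z,73))*2+.5).astype(int)],True,(0,0,255),1)
        cv2.polylines(k,[(proj(s,circ(c,z-48,30))*2+.5).astype(int)],True,(0,255,0),1)
    cv2.polylines(k,[(proj(s,circ((697,-77),104,21.5))*2+.5).astype(int)],True,(0,0,255),1)
    return k
o=ov(a)[240:700,220:680];q=ov(b)[300:620,400:700]
big=np.zeros((460,800,3),np.uint8);big[:,:460]=o;big[:320,470:770]=q
cv2.imwrite("pics/c2.png",big)
```

```text
mat [[433.3, 216.9, 4.0], [449.1, 50.4, 4.0], [614.5, 66.8, 4.0]]
matside [[597.3, 235.5, 4.0], [436.0, 223.3, 4.0]]
A [(array([529.8, 147.2]), -172.1)]
A [(array([529. , 156.1]), -220.8)]
A [(array([528.9, 154.7]), -370.0)]
C [(array([ 485.9, -127. ]), -147.7)]
C [(array([498.2, -93.5]), -171.8)]
C [(array([ 501. , -103.9]), -275.0)]
B [(array([ 458.7, -379.4]), -152.7)]
B [(array([ 466. , -355.6]), -165.0)]
B [(array([ 470.8, -361.3]), -293.9)]
J [(array([781.4, -69.1]), -104.3)]
J [(array([701. , -98.6]), -83.0)]
J [(array([697.3, -75.2]), -141.9)]
```

View pics/c2.png

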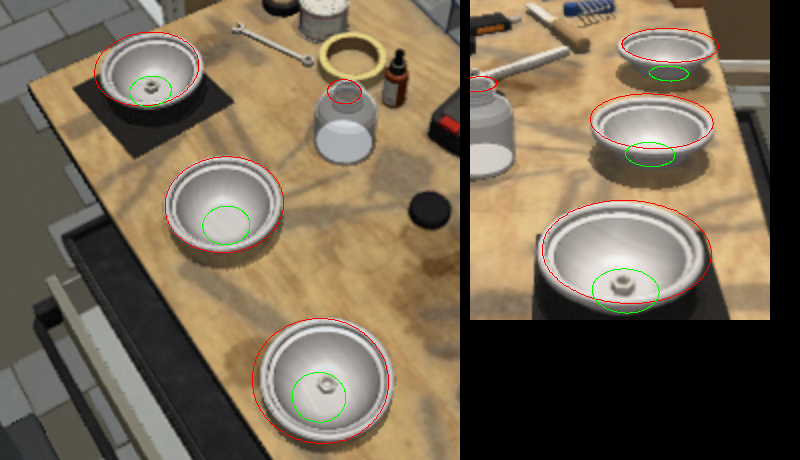

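>>> step_arm:
  targets:
    - [[32,-39,0,0,0,0],[64,-77,0,0,0,0],[96,-116,0,0,0,0],[128,-155,0,0,0,0],[160,-193,0,0,0,0],[191,-231,0,0,0,0],[223,-270,0,0,0,0],[255,-308,0,0,0,0],[287,-347,0,0,0,0],[319,-385,0,0,0,0],[340,-415,0,0,0,0],[350,-423,0,0,0,0]]
  fingers: -0.2

```text
time: 1.4
tool_pos: [495.4, 186.2, 253.6]
tcp_rot: [180.0, 0.0, 162.9]
ft_force: [0.6, 1.0, -0.4]
finger_gap: 51.1
grip_force: 0.0
```

>>> step_arm:
  targets:
    - [[0,0,0,0,0,0],[0,0,0,0,0,0],[0,0,0,0,0,0]]

```text
time: 1.65
tool_pos: [494.3, 188.0, 253.2]
tcp_rot: [180.0, -0.0, 162.9]
ft_force: [-0.5, 0.4, 0.4]
finger_gap: 51.0
grip_force: 0.0
```

Run:
```python
from h import *
from bench import r,vision
w=vision.snapshot("wrist");import pickle
st=r.sense();print(st["tool_pos"],st["tcp_rot"],st["joint_pos"],w["eye"],w["attitude"],st["finger_gap"])
pickle.dump((w,st),open("w1.pkl","wb"));cv2.imwrite("pics/w1.png",w["img"])
print(fit([w],(525,150),[(49,73),(52,68.5)],18))
```

```text
[493.96605759 188.65880643 253.23977433] [ 1.79987942e+02 -2.86567875e-02  1.62954754e+02] [ 1.53299610e+01 -3.58045590e+00  9.65764439e+01  2.55624915e-02
  8.70217583e+01 -5.76261223e+01] [423.79278409 209.42034652 374.08431531] [-1.67740294e+01 -5.83176581e-02  7.28224169e+01] 51.06766253019669
(array([528.65475626, 149.65123728]), np.float64(-169.61972045898438))
```

View pics/w1.png

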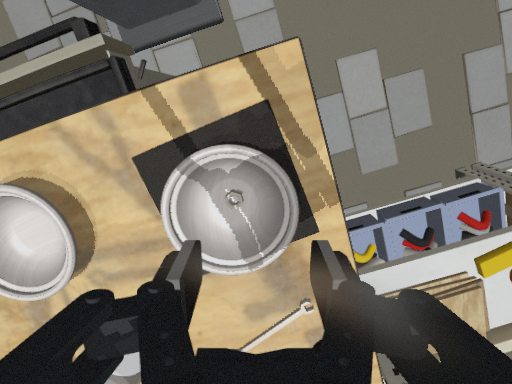

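Run:
```python
from h import *
import pickle
w,st=pickle.load(open("w1.pkl","rb"))
print(ray(w,[(233.5,197.5)],17))
for R in([(52,73)],[(46,73)],[(52,64)],[(52,73),(52,64)],[(40,73)]):print(R,fit([w],(528,150),R,9))
print(fit([w],(500,-105),[(48,73),(48,64)],18))
```

```text
[[523.66466205 152.41801791  17.        ]]
[(52, 73)] (array([528.36005472, 149.01101911]), np.float64(-99.42665100097656))
[(46, 73)] (array([531.2869395 , 147.45384275]), np.float64(-101.38628387451172))
[(52, 64)] (array([519.20712828, 151.04439994]), np.float64(-93.6488265991211))
[(52, 73), (52, 64)] (array([525.40908936, 157.38715384]), np.float64(-159.68495178222656))
[(40, 73)] (array([529.18049888, 147.36943853]), np.float64(-98.53569793701172))
(array([487.77358318, -97.85294773]), np.float64(-91.15555572509766))
```

>>> step_arm:
  targets:
    - [[15,-18,-33,0,0,0],[30,-36,-70,0,0,0],[30,-36,-105,0,0,0],[30,-36,-133,0,0,0],[30,-36,-133,0,0,0],[30,-36,-133,0,0,0]]

```text
time: 2.2
tool_pos: [522.4, 153.1, 119.0]
tcp_rot: [-179.9, -0.2, 163.1]
ft_force: [0.3, -0.2, 0.4]
finger_gap: 51.2
grip_force: 0.0
```

Run:
```python
from h import *
from bench import r,vision
w=vision.snapshot("wrist");import pickle
st=r.sense();print(st["tool_pos"],st["tcp_rot"],st["time"])
pickle.dump((w,st),open("w2.pkl","wb"))
p=proj(w,[(523.7,152.4,17)])[0];print(p)
k=w["img"].copy()
x,y=int(p[0]),int(p[1])
big=np.zeros((400,800,3),np.uint8);big[:384,:400]=k[:,56:456]
c=k[max(0,y-25):y+25,x-25:x+25];big[:,400:]=cv2.resize(c,(400,400),interpolation=2);print(x,y)
cv2.imwrite("pics/w2.png",big)
```

```text
[524.20940581 153.34992528 121.41280473] [1.79987036e+02 7.37584137e-03 1.63048993e+02] 2.25
[255.83880076 204.74898134]
255 204
```

View pics/w2.png

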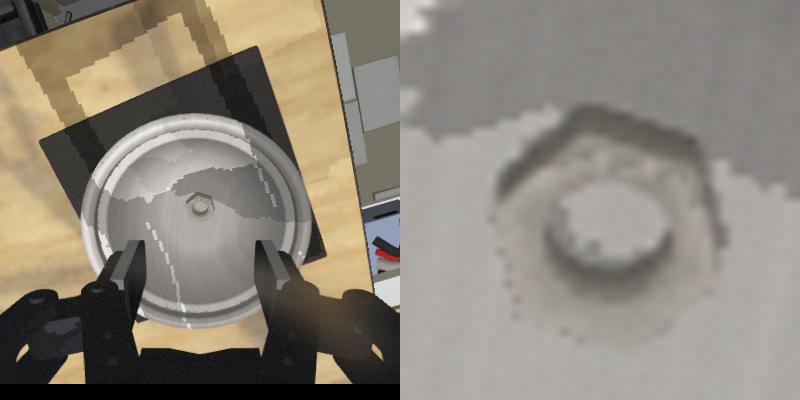

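Run:
```python
from h import *
import pickle
from scipy.optimize import least_squares
w,st=pickle.load(open("w2.pkl","rb"))
v=np.array([(100,213),(178,133),(292,158),(318,270),(240,345),(120,310)])/8+(230,179)
P=ray(w,v,17)[:,:2];print(P.mean(0))
d=P-P.mean(0);a=np.degrees(np.arctan2(d[:,1],d[:,0]));print(np.hypot(*d.T),a%60)
h=lambda q:(P-(q[0]+11*np.cos(q[2]-np.arange(6)*np.pi/3),q[1]) if 0 else (P-np.c_[q[0]+11*np.cos(np.radians(q[2])+s*np.arange(6)*np.pi/3),q[1]+11*np.sin(np.radians(q[2])+s*np.arange(6)*np.pi/3)]).ravel())
s=np.sign(np.cross(np.r_[d[0],0],np.r_[d[1],0])[2])
q=least_squares(h,[*P.mean(0),a[0]],loss='soft_l1').x;print(q,"vertex",q[2]%60,"flat",(q[2]+30)%60)
# rim: both true edges
for R in([(52,73)],[(52,64)],[(49,73),(52,64)]):print(R,fit([w],(526,150),R,9))
print(proj(w,[(524,153,17)]))
```

```text
[526.70795485 151.60104097]
[ 9.96522461 10.27837859 10.65860952 10.33994448 10.6104431  10.47807145] [58.7968721  58.00074512 58.54841348 56.34345592 58.91843681 53.56797027]
[ 526.70251876  151.59637832 -122.45576879] vertex 57.544231213861494 flat 27.544231213861494
[(52, 73)] (array([529.33558694, 147.58991337]), np.float64(-71.02758026123047))
[(52, 64)] (array([523.47885896, 153.2862564 ]), np.float64(-74.68791198730469))
[(49, 73), (52, 64)] (array([530.66424923, 148.10599655]), np.float64(-152.67648315429688))
[[256.76393473 204.89715494]]
```

>>> step_arm:
  targets:
    - [[2.5,-1.7,-20,0,0,0.12],[2.5,-1.7,-45,0,0,0.25],[2.5,-1.7,-65,0,0,0.25],[2.5,-1.7,-80,0,0,0.25],[2.5,-1.7,-86,0,0,0.25],[2.5,-1.7,-88,0,0,0.25],[2.5,-1.7,-88,0,0,0.25]]
  fingers: 0.2

```text
time: 2.83
tool_pos: [528.2, 151.1, 34.2]
tcp_rot: [180.0, 0.2, 177.3]
ft_force: [-0.2, -0.5, 0.4]
finger_gap: 34.0
grip_force: 0.0
```

Run:
```python
from h import *
from bench import r,vision
w=vision.snapshot("wrist");st=r.sense();print(st["tool_pos"],st["tcp_rot"],st["ft_force"],st["finger_gap"])
k=w["img"][130:330,130:380]
cv2.imwrite("pics/w3.png",cv2.resize(k,(750,600),interpolation=2))
```

```text
[528.4216035  151.02901554  34.49762812] [1.79958747e+02 1.75876141e-01 1.77290003e+02] [0.78642818 0.09689725 0.3354713 ] 33.99844520783451
```

View pics/w3.png

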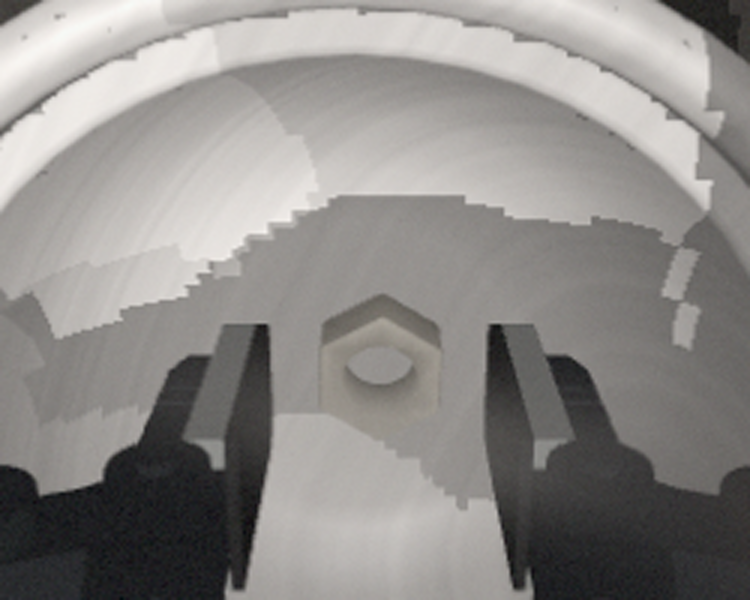

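>>> step_arm:
  targets:
    - [[-1.5,0,-2,0,0,0],[-1.5,0,-3,0,0,0],[-1.5,0,-3,0,0,0],[-1.5,0,-3,0,0,0],[-1.5,0,-3,0,0,0],[-1.5,0,-3,0,0,0]]
  fingers: 1
  newtons: 50

```text
time: 3.38
tool_pos: [527.0, 150.8, 32.0]
tcp_rot: [179.9, 0.2, 177.3]
ft_force: [-4.9, -0.1, 12.5]
finger_gap: 16.9
grip_force: 48.6
```

>>> step_arm:
  targets:
    - [[0,0,0,0,0,0],[0,0,20,0,0,0],[0,0,55,0,0,0],[0,0,95,0,0,0],[0,0,135,0,0,0],[20,-20,145,0,0,0],[50,-45,145,0,0,0]]

```text
time: 3.97
tool_pos: [577.9, 107.1, 181.5]
tcp_rot: [179.9, 0.6, 177.5]
ft_force: [0.4, 1.2, -0.1]
finger_gap: 16.6
grip_force: 49.4
```

>>> step_arm:
  targets:
    - [[29,-29,0,0,0,0],[58,-58,0,0,0,0],[87,-85,0,0,0,0],[112,-112,0,0,0,0],[138,-135,0,0,0,0],[155,-147,-5,0,0,0],[155,-147,-5,0,0,0],[155,-147,-5,0,0,0]]

```text
time: 4.63
tool_pos: [730.5, -42.6, 168.7]
tcp_rot: [180.0, -0.1, 177.2]
ft_force: [0.3, 0.8, -0.8]
finger_gap: 16.5
grip_force: 49.4
```

Run:
```python
from h import *
from bench import r,vision
import pickle
w=vision.snapshot("wrist");st=r.sense();print(st["tool_pos"],st["tcp_rot"],st["ft_force"],st["finger_gap"],st["grip_force"],st["joint_pos"])
pickle.dump((w,st),open("w4.pkl","wb"))
cv2.imwrite("pics/w4.png",cv2.resize(w["img"],(800,600),interpolation=2))
```

```text
[730.16402426 -41.56113753 169.15778131] [ 1.79977398e+02 -3.77058597e-02  1.77230959e+02] [ 0.50808903  0.90467842 -0.3455548 ] 16.58668968225364 49.366438802491075 [-7.28141121e+00  3.04444323e+01  6.61083963e+01  1.96921617e-02
  8.34865389e+01 -9.45146031e+01]
```

View pics/w4.png

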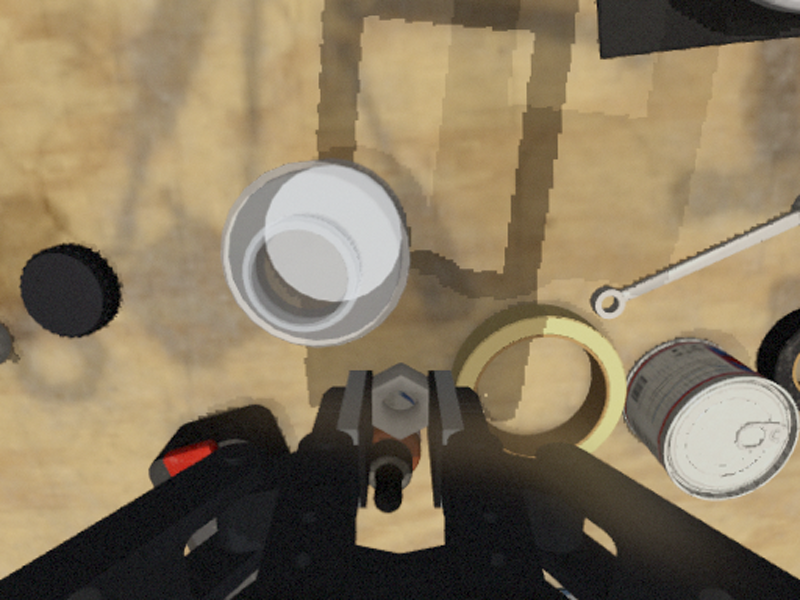

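Run:
```python
from h import *
import pickle
w,st=pickle.load(open("w4.pkl","rb"))
print(ray(w,[(193.6,174.4),(242/1.5625,174.4),(363/1.5625,174.4)],104))
for R in([(104,21.5)],[(104,18)],[(104,18),(104,21.5)]):print(fit([w],(697,-80),R,9))
t=st["tool_pos"];print(ray(w,[(256,258)],t[2]-12)-t, ray(w,[(256,258)],t[2]-16)-t)
```

```text
[[699.29160688 -77.23590881 104.        ]
 [698.10341791 -99.88660094 104.        ]
 [700.44929756 -54.77207534 104.        ]]
(array([697.6527462 , -77.09160023]), np.float64(-52.811317443847656))
(array([701.2367022 , -78.91534996]), np.float64(-74.72241973876953))
(array([703.62586522, -82.57481505]), np.float64(-92.25679016113281))
[[ -3.33042903  -0.87813638 -12.        ]] [[ -1.21810698  -0.97820996 -16.        ]]
```

>>> step_arm:
  targets:
    - [[-20,-20,0,0,0,0],[-29,-35,0,0,0,0],[-29,-35,-12,0,0,0],[-29,-35,-24,0,0,0],[-29,-35,-34,0,0,0],[-29,-35,-34,0,0,0],[-29,-35,-34,0,0,0],[-29,-35,-34,0,0,0]]

```text
time: 5.35
tool_pos: [701.5, -75.8, 135.1]
tcp_rot: [180.0, -0.0, 177.3]
ft_force: [-0.1, -0.1, 0.2]
finger_gap: 16.4
grip_force: 49.4
```

>>> step_arm:
  targets:
    - [[0,0,0,0,0,0],[0,0,0,0,0,0],[0,0,0,0,0,0],[0,0,0,0,0,0]]
  fingers: 0.2

```text
time: 5.68
tool_pos: [701.8, -76.7, 135.8]
tcp_rot: [-180.0, 0.0, 177.3]
ft_force: [-0.5, 0.5, 0.0]
finger_gap: 33.9
grip_force: 0.0
```

Run:
```python
from h import *
from bench import r,vision
import pickle
st=r.sense();print(st["tool_pos"],st["ft_force"],st["finger_gap"])
w=vision.snapshot("wrist");s=vision.snapshot("side")
big=np.zeros((500,800,3),np.uint8);big[:,:400]=cv2.resize(w["img"][150:350,170:330],(400,500));big[:,400:]=cv2.resize(s["img"][160:260,160:240],(400,500))
cv2.imwrite("pics/w5.png",big)
```

```text
[701.75789788 -76.66566912 135.84112048] [-0.46707112  0.45173955  0.02425093] 33.859009696162325
```

View pics/w5.png

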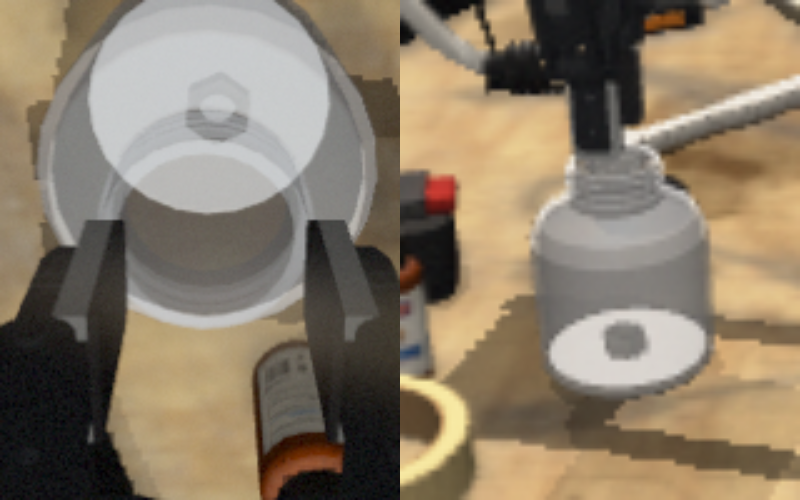

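```bash
cat >> h.py <<'E'
def hexfit(w,c0,z,deb=False):
    g=grad(w["img"],1.0)
    def f(q,rr=11.):
        a=np.radians(q[2])+np.arange(7)*np.pi/3
        V=np.c_[q[0]+rr*np.cos(a),q[1]+rr*np.sin(a)]
        E=np.concatenate([V[i]+(V[i+1]-V[i])*np.linspace(0,1,15)[:,None] for i in range(6)])
        top=proj(w,np.c_[E,np.full(len(E),z)]).astype(np.float32)
        bot=proj(w,np.c_[E,np.full(len(E),z-10.)]).astype(np.float32)
        hull=cv2.convexHull(np.r_[top,bot]).reshape(-1,2)
        n=np.r_[hull,hull[:1]];P=np.concatenate([n[i]+(n[i+1]-n[i])*np.linspace(0,1,6)[:,None] for i in range(len(hull))]).astype(np.float32)
        v=lambda p:cv2.remap(g,p[:,:1].copy(),p[:,1:].copy(),1).mean()
        return -(v(P)+v(top))
    best=min((f((c0[0]+i,c0[1]+j,t)),i,j,t) for i in range(-9,10,2) for j in range(-9,10,2) for t in range(0,60,6))
    m=minimize(f,(c0[0]+best[1],c0[1]+best[2],best[3]),method='Nelder-Mead',options=dict(xatol=.05,fatol=.01))
    return m.x,(m.x[2]+30)%60,m.fun
def ringscan(w,c0,z,span=8):
    """dump radial profile after centring by symmetric score"""
    g=cv2.cvtColor(w["img"],cv2.COLOR_BGR2GRAY)
    return g
E
python3 - <<'E'
from h import *
import pickle
w,st=pickle.load(open("w2.pkl","rb"))
print(hexfit(w,(524,153),17))
from bench import vision
a=vision.snapshot("scene");print(ray(a,[(273.5,313)],13))
# radial profile of cap A in w2 by several centres
g=cv2.cvtColor(w["img"],6).astype(np.float32)
for c in((526,150),(527,152)):
    rows=[]
    for r in np.arange(54,82,1.):
        p=proj(w,circ(c,52,r)).astype(np.float32);rows.append(cv2.remap(g,p[:,:1].copy(),p[:,1:].copy(),1).reshape(12,15).mean(1))
    print(c);print(np.array(rows).T.astype(int)[[5,6,7,8,4,3]])
E
```

```text
(array([526.97146772, 152.02066715,  54.02277548]), np.float64(24.02277548425107), np.float64(-116.41026306152344))
[[ 474.21876225 -364.42380083   13.        ]]
(526, 150)
[[123 163 196 199 198 195 150 160 177 197 216 211 186 177 158  75  49  48
   49  50  49  50  50  49  48  47  47  47]
 [133 148 203 217 217 218 199 153 175 193 215 228 222 204 189 161  75  56
   57  58  57  57  57  57  57  56  57  57]
 [133 132 175 201 201 201 200 162 111 151 169 183 196 201 193 181 159  89
   49  48  47  47  48  49  49  48  50  50]
 [114 113 133 163 181 187 187 185 128  89 109 146 163 172 185 199 203 197
  170 137 139 145 150 154 159 164 169 172]
 [122 169 177 170 168 157 118 134 142 154 160 157 143 136 117  40  36  35
   37  37  37  38  42  49  58  64  71  78]
 [ 98 122 127 127 127 123  85  96 107 115 124 131 131 126 120  96 110 134
  150 162 171 181 186 186 185 185 185 185]]
(527, 152)
[[124 147 186 197 197 195 167 153 170 190 209 213 195 180 163 108  56  48
   48  47  48  48  48  47  47  47  46  46]
 [137 134 140 182 213 218 217 208 171 164 187 205 222 223 210 194 170 110
   62  57  57  57  57  57  57  56  57  56]
 [139 137 134 133 173 201 203 201 199 163 117 148 171 184 197 202 192 180
  157  92  52  48  47  48  49  49  50  49]
 [116 116 115 113 127 160 180 186 189 188 143  89 102 142 163 171 183 197
  203 199 180 141 138 144 149 154 158 164]
 [150 170 165 164 157 122 127 134 146 154 156 145 135 124  63  36  36  38
   38  38  42  51  57  65  71  79  82  88]
 [127 127 127 127  95  89 105 111 121 129 133 129 123 112 108 133 150 162
  173 182 187 186 186 185 185 185 185 185]]
```

>>> step_arm:
  targets:
    - [[0,0,35,0,0,0],[-25,-30,45,0,0,0],[-50,-62,45,0,0,0],[-75,-94,45,0,0,0],[-100,-126,45,0,0,0],[-125,-158,45,0,0,0],[-150,-190,45,0,0,0],[-175,-222,45,0,0,0],[-200,-254,45,0,0,0],[-220,-275,45,0,0,0],[-232,-285,30,0,0,0],[-232,-285,30,0,0,0]]

```text
time: 6.83
tool_pos: [466.0, -363.6, 163.2]
tcp_rot: [180.0, -0.2, 177.0]
ft_force: [0.3, 1.0, -1.6]
finger_gap: 34.1
grip_force: 0.0
```

```bash
cat >> h.py <<'E'
from scipy.optimize import least_squares
def rim(w,c0,z,r0=(66,80),want=None):
    """outer-edge fit: strongest drop of brightness along each radius, robust (x,y,R) at height z"""
    g=cv2.GaussianBlur(cv2.cvtColor(w["img"],6).astype(np.float32),(0,0),.8)
    c=np.array(c0,float);R=73.
    for it in range(4):
        rr=np.arange(R-9 if it==0 else R-5,R+(9 if it==0 else 5),.25)
        P=np.array([proj(w,circ(c,z,q)) for q in rr]).astype(np.float32)
        v=cv2.remap(g,P[...,0].copy(),P[...,1].copy(),1)
        ok=((P[...,0]>1)&(P[...,0]<510)&(P[...,1]>1)&(P[...,1]<382)).all(0)
        d=np.abs(np.diff(v,axis=0));k=d.argmax(0);ok&=d.max(0)>4
        e=rr[k]+.125
        pts=np.c_[c[0]+e*np.cos(A),c[1]+e*np.sin(A)][ok]
        q=least_squares(lambda q:np.hypot(*(pts-q[:2]).T)-q[2],[*c,R],loss='cauchy',f_scale=.6)
        c,R=q.x[:2],q.x[2]
    return c,R,int((np.abs(q.fun if 0 else np.hypot(*(pts-c).T)-R)<1).sum()),len(pts)
E
python3 - <<'E'
from h import *
import pickle
from bench import r,vision
st=r.sense();w=vision.snapshot("wrist");pickle.dump((w,st),open("w6.pkl","wb"));print(st["tool_pos"],st["tcp_rot"])
print("nut",hexfit(w,(471,-364),13))
for c0 in((466,-362),(470,-360)):print("B",rim(w,c0,48))
for f,z in(("w1",52),("w2",52)):print(f,rim(pickle.load(open(f+".pkl","rb"))[0],(527,150),z))
E
```

```text
[ 466.00432638 -363.63686799  163.23861229] [ 1.79953983e+02 -1.55320859e-01  1.77031031e+02]
nut (array([ 476.21400977, -358.97985983,   30.51492145]), np.float64(0.5149214543132885), np.float64(-134.17657470703125))
B (array([ 465.00438232, -360.70352878]), np.float64(65.01293031829826), 57, 149)
B (array([ 472.03845227, -358.45967012]), np.float64(68.57459110948143), 55, 113)
w1 (array([528.73595812, 148.46875196]), np.float64(71.90946720415074), 129, 141)
w2 (array([528.4147257 , 148.41633788]), np.float64(71.43147401382514), 99, 136)
```

>>> step_arm:
  targets:
    - [[5,2,-15,0,0,-0.12],[10,4.5,-30,0,0,-0.24],[10,4.5,-43,0,0,-0.36],[10,4.5,-43,0,0,-0.46],[10,4.5,-43,0,0,-0.46],[10,4.5,-43,0,0,-0.46]]

```text
time: 7.38
tool_pos: [480.4, -356.4, 122.8]
tcp_rot: [180.0, 0.0, 151.2]
ft_force: [-1.0, -0.8, 0.7]
finger_gap: 33.9
grip_force: 0.0
```

```bash
cat >> h.py <<'E'
def rimbest(w,c0,z,s=9):
    L=[rim(w,(c0[0]+i,c0[1]+j),z) for i in(-s,-s/2,0,s/2,s) for j in(-s,-s/2,0,s/2,s)]
    L=[l for l in L if 69<l[1]<76];return max(L,key=lambda l:l[2]) if L else None
E
python3 - <<'E'
from h import *
import pickle
from bench import r,vision
st=r.sense();w=vision.snapshot("wrist");pickle.dump((w,st),open("w7.pkl","wb"));print(st["tool_pos"],st["tcp_rot"])
print("nut",hexfit(w,(476,-359),13))
print("B",rimbest(w,(472,-359),48),rimbest(pickle.load(open("w6.pkl","rb"))[0],(472,-359),48))
p=proj(w,[(476,-359,13)])[0].astype(int)
cv2.imwrite("pics/w7.png",cv2.resize(w["img"][p[1]-60:p[1]+60,p[0]-80:p[0]+80],(800,600),interpolation=2))
E
```

```text
[ 480.43931048 -356.40781541  122.8180721 ] [1.79988893e+02 3.37424013e-02 1.51161938e+02]
nut (array([ 472.99733153, -356.04206306,   12.26415475]), np.float64(42.26415474968833), np.float64(-109.39543914794922))
B (array([ 476.95401975, -351.52597039]), np.float64(74.83560200397041), 44, 104) (array([ 482.44816732, -363.33460699]), np.float64(70.65534305206896), 48, 126)
```

Run:
```python
from h import *
import pickle
w,st=pickle.load(open("w7.pkl","rb"))
p=proj(w,[(476,-359,13)])[0].astype(int);print(p)
big=np.zeros((600,800,3),np.uint8)
big[:384,:400]=w["img"][:,56:456]
big[:400,400:]=cv2.resize(w["img"][p[1]-25:p[1]+25,p[0]-25:p[0]+25],(400,400),interpolation=2)
cv2.imwrite("pics/w8.png",big)
```

```text
[249 195]
```

View pics/w8.png

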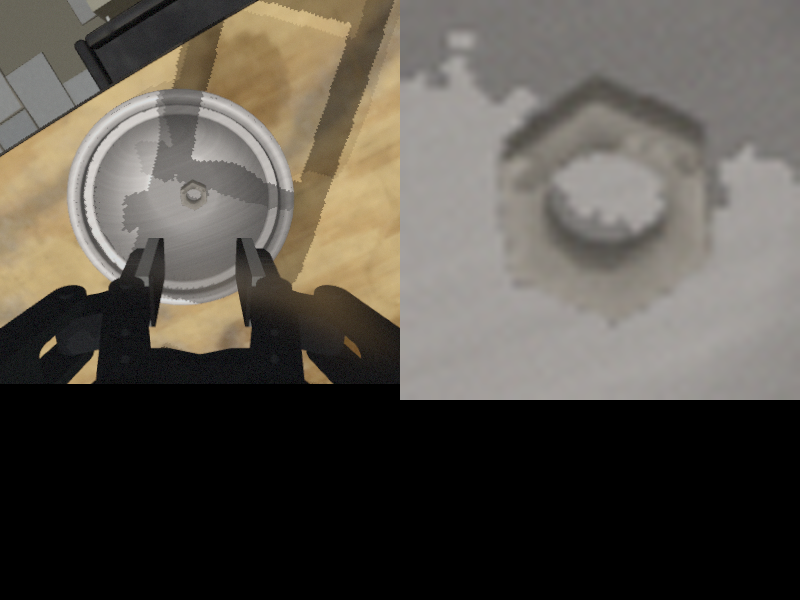

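Run:
```python
from h import *
import pickle
w,st=pickle.load(open("w7.pkl","rb"))
print(ray(w,[(249.6,196.5)],13)); print(ray(w,[(236.5,196.5),(124,195),(349,195),(235,90)],45))
w2,_=pickle.load(open("w2.pkl","rb"))
print(ray(w2,[(256+.2,208.8)],17))
```

```text
[[ 476.58490057 -359.64292541   13.        ]]
[[ 464.11923864 -361.55526369   45.        ]
 [ 428.52097211 -423.98111155   45.        ]
 [ 497.76513385 -298.58821408   45.        ]
 [ 407.61914532 -330.20318671   45.        ]]
[[526.70669666 151.75211683  17.        ]]
```

>>> step_arm:
  targets:
    - [[-4,-3.3,-30,0,0,0],[-4,-3.3,-58,0,0,0],[-4,-3.3,-78,0,0,0],[-4,-3.3,-88,0,0,0],[-4,-3.3,-92,0,0,0],[-4,-3.3,-92,0,0,0]]
  fingers: 0.3

```text
time: 7.93
tool_pos: [475.5, -360.2, 30.2]
tcp_rot: [180.0, -0.0, 151.0]
ft_force: [-0.7, -0.5, -0.2]
finger_gap: 29.6
grip_force: 0.0
```

>>> step_arm:
  targets:
    - [[0,0,0,0,0,0],[0,0,0,0,0,0],[0,0,0,0,0,0],[0,0,0,0,0,0],[0,0,0,0,0,0]]
  fingers: 1

```text
time: 8.35
tool_pos: [476.5, -361.3, 32.0]
tcp_rot: [-180.0, 0.2, 150.9]
ft_force: [0.3, 0.8, 6.5]
finger_gap: 16.1
grip_force: 49.7
```

>>> step_arm:
  targets:
    - [[0,0,30,0,0,0],[0,0,65,0,0,0],[0,0,105,0,0,0],[5,6,140,0,0,0],[28,36,142,0,0,0],[52,67,142,0,0,0],[77,98,142,0,0,0],[102,130,142,0,0,0],[126,160,142,0,0,0],[150,191,142,0,0,0],[174,222,142,0,0,0],[198,253,142,0,0,0]]

```text
time: 9.35
tool_pos: [674.2, -105.6, 172.4]
tcp_rot: [-180.0, 0.0, 150.9]
ft_force: [1.5, -1.1, 0.3]
finger_gap: 15.8
grip_force: 48.8
```

>>> step_arm:
  targets:
    - [[15,18,0,0,0,0],[26,32,0,0,0,0],[26,32,-15,0,0,0],[26,32,-30,0,0,0],[26,32,-37,0,0,0],[26,32,-37,0,0,0],[26,32,-37,0,0,0],[26,32,-37,0,0,0]]

```text
time: 10.02
tool_pos: [699.1, -76.5, 135.6]
tcp_rot: [-180.0, 0.0, 150.8]
ft_force: [-0.3, -0.7, 0.4]
finger_gap: 15.5
grip_force: 48.9
```

Run:
```python
from h import *
import pickle
from bench import r,vision
st=r.sense();w=vision.snapshot("wrist");pickle.dump((w,st),open("w9.pkl","wb"));print(st["tool_pos"],st["tcp_rot"],st["finger_gap"],st["grip_force"])
```

```text
[699.12433244 -76.46027912 135.57931944] [-1.79996267e+02  4.35125007e-03  1.50830305e+02] 15.519415682522256 48.862159602560034
```

>>> step_arm:
  targets:
    - [[1,0,0,0,0,0],[1,0,0,0,0,0],[1,0,0,0,0,0],[1,0,0,0,0,0],[1,0,0,0,0,0]]
  fingers: 0.2

```text
time: 10.48
tool_pos: [700.5, -75.4, 135.5]
tcp_rot: [180.0, 0.0, 150.9]
ft_force: [0.4, -1.1, 0.5]
finger_gap: 34.7
grip_force: 0.0
```

Run:
```python
from h import *
import pickle
from bench import r,vision
st=r.sense();w=vision.snapshot("wrist");s=vision.snapshot("side")
# nuts in the jar: dark blobs on the white base in the side view
b=cv2.cvtColor(s["img"],6)[215:242,185:224]
for row in b[::2]:print(' '.join(f"{v:3d}" for v in row[::2]))
```

```text
149 118 106 115 119 123 125 128 129 129 129 128 130 128 125 123 116 111 122 180
167 119 107 114 119 123 126 127 128 129 130 128 129 127 126 123 120 113 127 195
107 105 102 109 118 121 126 127 127 129 128 129 129 130 128 126 120 113 127 195
103 101 101 109 115 118 122 124 125 126 131 123 149 122 123 120 120 113 116 181
108 102  99 110 115 118 176 214 130 120 124 125 192 215 215 211 142 107  97 108
108 106 103 110 170 215 215 215 126 126 124 124 190 213 215 212 212 205  98 111
106 106 104 197 214 215 215 215 119 123 122 120 190 214 214 213 211 210 116  85
108 108  95 211 215 216 215 217 118 124 126 118 167 214 215 212 211 209 123 155
105 104 110 211 214 215 215 216 213 145 125 167 215 215 215 211 212 206  99 156
105 106 103 211 215 215 215 216 217 216 215 216 215 215 213 213 184 102 156 155
104 102 110 109 156 214 216 216 215 216 216 215 216 213 189 112 103 162 161 160
107 106 107  84  93 114 115 122 159 158 157 115 114 115 101 133 155 150 145 140
108 101 100  99  76  74  60  75  88  87  86  74 122 133 139 137 132 134 140 140
 88  83  86  86  86  85  65  66  67  67 125 122 126 133 137 146 158 158 151 151
```

```bash
cat >> h.py <<'E'
def inner(w,c0,z,R0=62.,win=7):
    g=cv2.GaussianBlur(cv2.cvtColor(w["img"],6).astype(np.float32),(0,0),.6)
    c=np.array(c0,float);R=R0
    for it in range(6):
        h=[win,win,5,4,3,3][it]
        rr=np.arange(R-h,R+h,.25)
        P=np.array([proj(w,circ(c,z,q)) for q in rr]).astype(np.float32)
        v=cv2.remap(g,P[...,0].copy(),P[...,1].copy(),1)
        ok=((P[...,0]>1)&(P[...,0]<510)&(P[...,1]>1)&(P[...,1]<382)).all(0)
        d=(v[:-6]-v[6:])/(v[:-6]+40);k=d.argmax(0);ok&=d.max(0)>.06
        e=rr[k]+.75;pts=np.c_[c[0]+e*np.cos(A),c[1]+e*np.sin(A)][ok]
        q=least_squares(lambda q:np.hypot(*(pts-q[:2]).T)-q[2],[*c,R],loss='cauchy',f_scale=.5);c,R=q.x[:2],q.x[2]
    return c.round(2),round(R,2),int((np.abs(np.hypot(*(pts-c).T)-R)<.8).sum()),len(pts)
def innerbest(w,c0,z,s=8):
    L=[inner(w,(c0[0]+i,c0[1]+j),z) for i in(-s,-s/2,0,s/2,s) for j in(-s,-s/2,0,s/2,s)]
    L=[l for l in L if 58<l[1]<68];L.sort(key=lambda l:-l[2]);return L[:2]
E
python3 - <<'E'
from h import *
import pickle
from bench import vision
for f,c,z in(("w1",(527,150),52),("w2",(527,150),52),("w6",(468,-363),48),("w7",(468,-363),48),("w1",(499,-103),48)):
    print(f,innerbest(pickle.load(open(f+".pkl","rb"))[0],c,z))
E
```

```text
w1 [(array([527.86, 148.89]), np.float64(61.82), 165, 167), (array([527.86, 148.9 ]), np.float64(61.82), 165, 167)]
w2 [(array([526.96, 148.69]), np.float64(60.83), 150, 158), (array([526.96, 148.69]), np.float64(60.83), 150, 158)]
w6 [(array([ 467.92, -365.35]), np.float64(61.33), 160, 165), (array([ 467.92, -365.34]), np.float64(61.33), 160, 165)]
w7 [(array([ 468.13, -363.81]), np.float64(60.9), 160, 170), (array([ 468.13, -363.8 ]), np.float64(60.9), 160, 170)]
w1 [(array([491.66, -93.54]), np.float64(65.39), 67, 103), (array([491.58, -93.66]), np.float64(65.43), 67, 103)]
```

>>> step_arm:
  targets:
    - [[0,0,30,0,0,0.1],[-20,26,35,0,0,0.2],[-42,56,35,0,0,0.3],[-64,86,35,0,0,0.4],[-86,116,35,0,0,0.46],[-108,146,33,0,0,0.46],[-130,174,32,0,0,0.46],[-150,202,32,0,0,0.46],[-165,220,32,0,0,0.46],[-174,224,32,0,0,0.46],[-174,224,32,0,0,0.46],[-174,224,32,0,0,0.46]]
  fingers: 0

```text
time: 11.58
tool_pos: [526.7, 148.3, 167.6]
tcp_rot: [-180.0, 0.1, 177.3]
ft_force: [-0.4, 0.3, -0.2]
finger_gap: 42.3
grip_force: 0.0
```

```bash
cat > m.py <<'E'
from h import *
import pickle,sys
from bench import r,vision
n,x,y,z=sys.argv[1],*map(float,sys.argv[2:5])
st=r.sense();w=vision.snapshot("wrist");pickle.dump((w,st),open(n+".pkl","wb"))
print(st["time"],st["tool_pos"].round(2),st["tcp_rot"].round(2),st["finger_gap"],st["ft_force"].round(1))
L=innerbest(w,(x,y),z,8 if len(sys.argv)<6 else float(sys.argv[5]));print(L)
print("tcp-cap",st["tool_pos"][:2]-L[0][0])
E
python3 m.py a1 527 149 44
```

```text
11.5833 [526.67 148.33 167.58] [-1.7998e+02  5.0000e-02  1.7731e+02] 42.292214833793246 [-0.4  0.3 -0.2]
[(array([530.16, 147.68]), np.float64(63.43), 162, 165), (array([530.17, 147.68]), np.float64(63.43), 162, 165)]
tcp-cap [-3.49163201  0.6536796 ]
```

>>> step_arm:
  targets:
    - [[-5,-40,0,0,0,0],[-10,-80,0,0,0,0],[-15,-120,0,0,0,0],[-20,-160,0,0,0,0],[-25,-200,0,0,0,0],[-29,-240,-4,0,0,0],[-29,-252,-4,0,0,0],[-29,-252,-4,0,0,0],[-29,-252,-4,0,0,0]]

```text
time: 12.38
tool_pos: [497.6, -104.8, 163.3]
tcp_rot: [180.0, 0.0, 177.1]
ft_force: [0.3, 0.7, -0.6]
finger_gap: 42.6
grip_force: 0.0
```

```bash
python3 m.py c1 497 -103 40
```

```text
12.3833 [ 497.63 -104.85  163.31] [179.98   0.   177.05] 42.60171710589432 [ 0.3  0.7 -0.6]
[(array([ 496.6, -102.9]), np.float64(63.42), 165, 171), (array([ 496.6 , -102.91]), np.float64(63.42), 165, 171)]
tcp-cap [ 1.0269196  -1.94586275]
```

>>> step_arm:
  targets:
    - [[-1,35,0,0,0,0.05],[-1,70.5,-15,0,0,0.05],[-1,70.5,-50,0,0,0.05],[-1,70.5,-80,0,0,0.05],[-1,70.5,-94,0,0,0.05],[-1,70.5,-97,0,0,0.05],[-1,70.5,-97,0,0,0.05],[-1,70.5,-97,0,0,0.05]]

```text
time: 13.1
tool_pos: [497.3, -32.3, 67.4]
tcp_rot: [-180.0, 0.1, -179.8]
ft_force: [0.2, 0.2, 0.0]
finger_gap: 42.4
grip_force: 0.0
```

>>> step_arm:
  targets:
    - [[0,0,0,0,0,0],[0,0,0,0,0,0],[0,0,0,0,0,0],[0,0,0,0,0,0],[0,0,0,0,0,0],[0,0,0,0,0,0]]
  fingers: 1
  newtons: 60

```text
time: 13.6
tool_pos: [497.2, -32.8, 67.1]
tcp_rot: [180.0, 0.1, -179.9]
ft_force: [0.6, 3.1, 4.6]
finger_gap: 5.4
grip_force: 57.7
```

```bash
python3 m.py c2 496 -103 40 5
python3 - <<'E'
from h import *
import pickle
for f in("w6","w7"):print(innerbest(pickle.load(open(f+".pkl","rb"))[0],(468,-363),40))
E
```

```text
13.6 [497.24 -32.82  67.14] [ 1.7998e+02  1.1000e-01 -1.7989e+02] 5.4279100171325005 [0.6 3.1 4.6]
[(array([ 495.75, -102.42]), np.float64(64.35), 105, 123), (array([ 495.75, -102.42]), np.float64(64.35), 105, 123)]
tcp-cap [ 1.48999998 69.60462766]
[(array([ 470.46, -365.51]), np.float64(63.41), 160, 165), (array([ 470.46, -365.51]), np.float64(63.41), 160, 165)]
[(array([ 470.27, -365.55]), np.float64(63.4), 159, 169), (array([ 470.26, -365.55]), np.float64(63.4), 159, 168)]
```

>>> step_arm:
  targets:
    - [[0,0,5,0,0,0],[0,0,20,0,0,0],[0,0,45,0,0,0],[0,0,70,0,0,0],[2,20,75,0,0,0],[6,50,75,0,0,0],[10,82,75,0,0,0],[15,114,75,0,0,0],[20,146,75,0,0,0],[25,178,75,0,0,0],[29,208,75,0,0,0],[32,232,75,0,0,0]]

```text
time: 14.65
tool_pos: [527.8, 200.9, 140.8]
tcp_rot: [-180.0, -0.1, -179.8]
ft_force: [0.1, -0.3, -1.4]
finger_gap: 5.9
grip_force: 56.7
```

>>> step_arm:
  targets:
    - [[1,12,0,0,0,0],[1.6,18.4,0,0,0,0],[1.6,18.4,0,0,0,0],[1.6,18.4,0,0,0,0],[1.6,18.4,0,0,0,0]]

```text
time: 15.07
tool_pos: [529.9, 216.1, 141.1]
tcp_rot: [-180.0, -0.0, -179.9]
ft_force: [-0.4, -0.9, -1.6]
finger_gap: 6.1
grip_force: 56.7
```

```bash
python3 m.py c3 530 148 115 5
```

```text
15.0667 [529.9  216.11 141.08] [-1.7996e+02 -3.0000e-02 -1.7994e+02] 6.118372902117793 [-0.4 -0.9 -1.6]
[(array([524.51, 149.44]), np.float64(60.82), 114, 133), (array([524.53, 149.46]), np.float64(60.82), 114, 133)]
tcp-cap [ 5.39354459 66.66635559]
```

```bash
cat >> h.py <<'E'
def held(w,tcp,dx0=0,dz0=-26.,r=63.4):
    """feature circle in hand: tilt rx (far side down +?), ry, shift dx,dy,dz relative to tcp+(0,-68.5,.)"""
    g=cv2.GaussianBlur(cv2.cvtColor(w["img"],6).astype(np.float32),(0,0),.6)
    q=np.array([dx0,0,dz0,0,0.])
    def pts3(q,rad):
        P=np.c_[rad*np.cos(A),rad*np.sin(A)-68.5,np.zeros(180)]
        return Ro.from_rotvec([q[3],q[4],0]).apply(P)+tcp+[q[0],q[1],q[2]]
    for it in range(8):
        h=[9,8,6,5,4,3,3,3][it];rr=np.arange(r-h,r+h,.25)
        P=np.array([proj(w,pts3(q,x)) for x in rr]).astype(np.float32)
        v=cv2.remap(g,P[...,0].copy(),P[...,1].copy(),1)
        ok=((P[...,0]>1)&(P[...,0]<510)&(P[...,1]>1)&(P[...,1]<382)).all(0)
        d=(v[:-6]-v[6:])/(v[:-6]+40);k=d.argmax(0);ok&=d.max(0)>.06
        k+=3;T=P[k,np.arange(180)][ok]
        f=lambda q:np.r_[(proj(w,pts3(q,r))[ok]-T).ravel(),q[1]/.5]
        s=least_squares(f,q,loss='cauchy',f_scale=1.,x_scale=[1,1,1,.01,.01]);q=s.x
    return q.round(3),int((np.hypot(*f(q)[:-1].reshape(-1,2).T)<1.5).sum()),int(ok.sum())
E
python3 - <<'E'
from h import *
import pickle
for n in("c2","c3"):
    w,st=pickle.load(open(n+".pkl","rb"))
    for dz in(-26,-30,-35):print(n,*held(w,st["tool_pos"],0,dz))
E
```

```text
c2 [-2.5780e+00  1.0930e+00 -2.0231e+01  2.9000e-02  1.1000e-02] 97 130
c2 [-2.4340e+00  4.0200e-01 -2.4323e+01  1.0000e-03  7.0000e-03] 104 119
c2 [-8.2260e+00  7.8850e+00 -1.8671e+01 -3.0000e-03 -6.9000e-02] 66 130
c3 [ -2.801   1.339 -20.463   0.072   0.03 ] 98 137
c3 [ -2.673   1.283 -22.373   0.059   0.03 ] 103 138
c3 [-4.3800e+00  4.5900e+00 -3.0166e+01 -3.3000e-02  2.7000e-02] 73 122
```

>>> step_arm:
  targets:
    - [[0.2,2.8,0,-0.06,-0.03,0],[0.2,2.8,0,-0.06,-0.03,0],[0.2,2.8,0,-0.06,-0.03,0],[0.2,2.8,0,-0.06,-0.03,0]]

```text
time: 15.45
tool_pos: [530.1, 220.0, 141.3]
tcp_rot: [-176.6, 1.7, -179.8]
ft_force: [-0.4, 0.2, -0.4]
finger_gap: 5.7
grip_force: 56.7
```

```bash
cat > m2.py <<'E'
from h import *
import pickle,sys
from bench import r,vision
st=r.sense();w=vision.snapshot("wrist");pickle.dump((w,st),open(sys.argv[1]+".pkl","wb"))
print(st["time"],st["tool_pos"].round(2),st["tcp_rot"].round(2),st["finger_gap"],st["ft_force"].round(1))
for dz in(-22,-25,-28,-31):print(*held(w,st["tool_pos"],-2,dz))
E
python3 m2.py c4
```

```text
15.45 [530.13 219.95 141.33] [-176.63    1.67 -179.82] 5.710844490390995 [-0.4  0.2 -0.4]
[-1.995e+00 -7.940e-01 -2.310e+01  3.000e-03 -9.000e-03] 114 132
[-1.8930e+00 -1.6180e+00 -2.6609e+01 -1.8000e-02 -2.0000e-02] 118 136
[-10.56    8.155 -10.947   0.012   0.017] 63 122
[-8.9820e+00  7.3080e+00 -1.6584e+01 -1.3000e-02 -2.2000e-02] 72 131
```

>>> step_arm:
  targets:
    - [[0,-1,-12,0,0,0],[0,-1,-26,0,0,0],[0,-1,-38,0,0,0],[0,-1,-45,0,0,0],[0,-1,-49,0,0,0],[0,-1,-49,0,0,0]]

```text
time: 16.0
tool_pos: [529.3, 218.8, 90.6]
tcp_rot: [-176.5, 1.6, -179.8]
ft_force: [0.1, 0.8, -1.8]
finger_gap: 5.7
grip_force: 56.7
```

>>> step_arm:
  targets:
    - [[0,0,-2,0,0,0],[0,0,-4,0,0,0],[0,0,-6,0,0,0],[0,0,-7,0,0,0],[0,0,-7,0,0,0]]

```text
time: 16.42
tool_pos: [530.3, 219.3, 85.3]
tcp_rot: [-176.6, 1.7, -179.8]
ft_force: [1.0, 0.6, -1.0]
finger_gap: 5.5
grip_force: 56.8
```

>>> step_arm:
  targets:
    - [[0,0,-1,0,0,0],[0,0,-2,0,0,0],[0,0,-3,0,0,0],[0,0,-3,0,0,0],[0,0,-3,0,0,0]]

```text
time: 16.83
tool_pos: [530.5, 219.6, 82.7]
tcp_rot: [-176.6, 1.8, -179.8]
ft_force: [0.6, 2.8, 2.2]
finger_gap: 5.0
grip_force: 57.3
```

```bash
python3 m2.py c5
```

```text
16.8333 [530.54 219.62  82.73] [-176.59    1.76 -179.82] 5.022099708707074 [0.6 2.8 2.2]
[-2.487e+00 -4.040e-01 -2.223e+01 -1.000e-03  6.000e-03] 106 132
[-1.2521e+01  9.7940e+00 -8.6530e+00  8.0000e-03  2.8000e-02] 76 129
[-1.2256e+01  9.5610e+00 -1.0486e+01 -1.0000e-03  1.4000e-02] 78 129
[-1.2001e+01  9.3850e+00 -1.2308e+01 -1.2000e-02  6.0000e-03] 83 124
```

>>> step_arm:
  targets:
    - [[0,0,0,0,0,0],[0,0,0,0,0,0],[0,0,0,0,0,0],[0,0,0,0,0,0]]
  fingers: 0.1

```text
time: 17.22
tool_pos: [530.0, 219.1, 82.0]
tcp_rot: [-176.5, 1.7, -179.8]
ft_force: [0.8, -1.5, -0.6]
finger_gap: 38.4
grip_force: 0.0
```

>>> step_arm:
  targets:
    - [[0,0,15,0,0,0],[0,0,45,0,0,0],[0,-20,75,0.06,0.03,-0.05],[-2,-55,96,0.06,0.03,-0.05],[-4,-71,96,0.06,0.03,-0.05],[-4,-71,96,0.06,0.03,-0.05],[-4,-71,96,0.06,0.03,-0.05]]

```text
time: 17.8
tool_pos: [526.3, 147.5, 178.5]
tcp_rot: [-180.0, -0.1, 177.1]
ft_force: [-0.4, 0.0, -0.3]
finger_gap: 38.4
grip_force: 0.0
```

```bash
python3 m.py c6 530 148 56
python3 - <<'E'
from h import *
import pickle
w=pickle.load(open("c6.pkl","rb"))[0]
for z in(40,48,56,64,72):print(z,innerbest(w,(530,148),z,6)[0])
E
```

```text
17.8 [526.32 147.49 178.47] [-1.7997e+02 -6.0000e-02  1.7714e+02] 38.362874541512866 [-0.4  0.  -0.3]
[(array([529.65, 147.63]), np.float64(63.45), 161, 167), (array([529.65, 147.63]), np.float64(63.44), 161, 167)]
tcp-cap [-3.33100879 -0.13929872]
40 (array([534.71, 147.39]), np.float64(67.64), 161, 166)
48 (array([532.18, 147.5 ]), np.float64(65.55), 161, 166)
56 (array([529.65, 147.62]), np.float64(63.45), 161, 167)
64 (array([527.1 , 147.74]), np.float64(61.35), 161, 167)
72 (array([524.58, 147.85]), np.float64(59.27), 161, 167)
```

>>> step_arm:
  targets:
    - [[-5,-40,0,0,0,0],[-10,-80,0,0,0,0],[-15,-120,0,0,0,0],[-20,-160,0,0,0,0],[-25,-200,0,0,0,0],[-30,-240,0,0,0,0],[-34,-280,0,0,0,0],[-39,-320,0,0,0,0],[-43,-360,0,0,0,0],[-47,-400,0,0,0,0],[-51,-440,0,0,0,0],[-55,-480,0,0,0,0]]

```text
time: 18.85
tool_pos: [471.1, -332.3, 177.1]
tcp_rot: [180.0, -0.2, 177.3]
ft_force: [1.6, 0.1, -0.8]
finger_gap: 38.6
grip_force: 0.0
```

>>> step_arm:
  targets:
    - [[-3,-25,-8,0,0,0],[-3,-33,-15,0,0,0],[-3,-33,-15,0,0,0],[-3,-33,-15,0,0,0]]

```text
time: 19.18
tool_pos: [468.1, -363.0, 161.4]
tcp_rot: [179.9, -0.2, 177.3]
ft_force: [0.5, 0.0, -0.4]
finger_gap: 38.3
grip_force: 0.0
```

```bash
python3 m.py b1 470 -365 40
```

```text
19.1833 [ 468.09 -362.97  161.42] [179.88  -0.23 177.28] 38.343853709128446 [ 0.5  0.  -0.4]
[(array([ 470.44, -365.53]), np.float64(63.41), 164, 166), (array([ 470.43, -365.55]), np.float64(63.41), 164, 166)]
tcp-cap [-2.34655166  2.56205943]
```

>>> step_arm:
  targets:
    - [[2.9,34,0,0,0,0.048],[2.9,67.2,-15,0,0,0.048],[2.9,67.2,-50,0,0,0.048],[2.9,67.2,-80,0,0,0.048],[2.9,67.2,-92,0,0,0.048],[2.9,67.2,-94.5,0,0,0.048],[2.9,67.2,-94.5,0,0,0.048],[2.9,67.2,-94.5,0,0,0.048]]
  fingers: 0

```text
time: 19.9
tool_pos: [472.3, -298.0, 70.7]
tcp_rot: [-179.9, 0.0, -180.0]
ft_force: [0.5, 0.4, 0.2]
finger_gap: 42.8
grip_force: 0.0
```

>>> step_arm:
  targets:
    - [[0,0,0,0,0,0],[0,0,0,0,0,0],[0,0,0,0,0,0],[0,0,0,0,0,0],[0,0,0,0,0,0],[0,0,0,0,0,0]]
  fingers: 1
  newtons: 60

```text
time: 20.4
tool_pos: [471.5, -297.6, 69.3]
tcp_rot: [-179.9, -0.0, -180.0]
ft_force: [0.6, 2.3, 3.3]
finger_gap: 0.1
grip_force: 1.5
```

>>> step_arm:
  targets:
    - [[0,0,5,0,0,0],[0,0,20,0,0,0],[0,0,45,0,0,0],[0,0,75,0,0,0],[0,0,90,0,0,0],[0,0,90,0,0,0]]

```text
time: 20.9
tool_pos: [473.2, -299.3, 164.0]
tcp_rot: [-179.7, 0.2, -180.0]
ft_force: [-0.1, 0.2, 1.1]
finger_gap: 0.0
grip_force: 0.0
```

```bash
python3 m2.py b2
```

```text
20.9 [ 473.17 -299.28  163.96] [-179.68    0.25 -179.99] 0.008064738601595109 [-0.1  0.2  1.1]
[-13.386   5.109  -0.556   0.158  -0.029] 28 82
[-13.937   5.081  -1.125   0.182  -0.025] 25 84
[-12.623   4.327  -6.388   0.19   -0.023] 24 76
[-10.706   5.151 -13.64    0.105  -0.034] 24 84
```

>>> step_arm:
  targets:
    - [[-3,-35,-2,0,0,-0.048],[-5,-64,-2,0,0,-0.048],[-5,-64,-2,0,0,-0.048],[-5,-64,-2,0,0,-0.048]]
  fingers: 0

```text
time: 21.28
tool_pos: [464.9, -362.2, 155.0]
tcp_rot: [180.0, -0.2, 177.1]
ft_force: [0.1, 0.1, 0.1]
finger_gap: 42.9
grip_force: 0.0
```

```bash
python3 m.py b3 470 -365 40
```

```text
21.2833 [ 464.94 -362.15  155.  ] [179.95  -0.21 177.15] 42.856532702184985 [0.1 0.1 0.1]
[(array([ 470.63, -365.5 ]), np.float64(63.42), 160, 164), (array([ 470.62, -365.49]), np.float64(63.42), 160, 164)]
tcp-cap [-5.68903826  3.34622768]
```

>>> step_arm:
  targets:
    - [[6,33,0,0,0,0.05],[6,65.7,-15,0,0,0.05],[6,65.7,-50,0,0,0.05],[6,65.7,-78,0,0,0.05],[6,65.7,-90,0,0,0.05],[6,65.7,-93,0,0,0.05],[6,65.7,-93,0,0,0.05],[6,65.7,-93,0,0,0.05],[6,65.7,-93,0,0,0.05]]

```text
time: 22.08
tool_pos: [473.3, -296.9, 65.8]
tcp_rot: [-179.8, 0.1, -179.9]
ft_force: [0.7, 1.0, 0.9]
finger_gap: 42.9
grip_force: 0.0
```

>>> step_arm:
  targets:
    - [[-2,0.5,-4,0,0,0],[-2,0.5,-4,0,0,0],[-2,0.5,-4,0,0,0]]

```text
time: 22.33
tool_pos: [470.1, -295.6, 60.2]
tcp_rot: [-179.9, -0.1, -179.9]
ft_force: [-0.5, -0.6, 0.2]
finger_gap: 42.2
grip_force: 0.0
```

>>> step_arm:
  targets:
    - [[0,0,0,0,0,0],[0,0,0,0,0,0],[0,0,0,0,0,0],[0,0,0,0,0,0],[0,0,0,0,0,0],[0,0,0,0,0,0]]
  fingers: 1
  newtons: 60

```text
time: 22.83
tool_pos: [470.1, -295.3, 59.9]
tcp_rot: [-180.0, -0.1, -179.9]
ft_force: [-1.0, -0.8, 0.8]
finger_gap: 7.9
grip_force: 57.6
```

>>> step_arm:
  targets:
    - [[0,0,5,0,0,0],[0,0,20,0,0,0],[0,0,45,0,0,0],[0,0,75,0,0,0],[1,15,90,0,0,0],[4,45,95,0,0,0],[8,80,95,0,0,0],[12,118,95,0,0,0],[17,156,95,0,0,0],[21,194,95,0,0,0],[26,232,95,0,0,0],[30,270,95,0,0,0]]

```text
time: 23.83
tool_pos: [500.0, -23.4, 155.1]
tcp_rot: [-180.0, -0.1, -179.9]
ft_force: [0.7, -0.1, -1.9]
finger_gap: 7.8
grip_force: 57.7
```

>>> step_arm:
  targets:
    - [[5,38,0,0,0,0],[9,76,0,0,0,0],[14,114,0,0,0,0],[18,150,0,0,0,0],[22,185,0,0,0,0],[26,215,0,0,0,0],[29,238,0,0,0,0],[29,243,0,0,0,0],[29,243,0,0,0,0],[29,243,0,0,0,0]]

```text
time: 24.67
tool_pos: [528.8, 217.3, 154.6]
tcp_rot: [-179.9, -0.1, -179.8]
ft_force: [0.2, 0.1, -1.6]
finger_gap: 7.6
grip_force: 57.8
```

```bash
python3 m2.py b4
```

```text
24.6667 [528.83 217.28 154.58] [-1.7992e+02 -1.2000e-01 -1.7983e+02] 7.615301285289702 [ 0.2  0.1 -1.6]
[ -7.539   3.772 -16.52   -0.033   0.026] 49 105
[-7.2770e+00  3.4040e+00 -1.9202e+01 -4.9000e-02  1.4000e-02] 47 110
[ -4.621   2.511 -28.965  -0.093  -0.069] 51 106
[-4.8430e+00  1.9970e+00 -3.0424e+01 -4.7000e-02 -9.0000e-03] 37 94
```

Run:
```python
from h import *
import pickle
w,st=pickle.load(open("b4.pkl","rb"))
L=[held(w,st["tool_pos"],dx,dz) for dx in(-4,-2,0,1,2) for dz in(-16,-18,-20,-22)]
L.sort(key=lambda l:-l[1])
for l in L[:4]:print(*l)
for z in(134.7,130):print(innerbest(w,(529,148),z,6)[:2])
```

```text
[ 2.4420e+00 -1.7170e+00 -2.2925e+01 -3.0000e-03  5.0000e-03] 100 119
[ 2.364e+00 -1.275e+00 -2.080e+01  1.100e-02  4.000e-03] 100 121
[ 2.4640e+00 -1.7270e+00 -2.3307e+01 -5.0000e-03  1.0000e-03] 100 119
[ 2.4210e+00 -1.6860e+00 -2.2578e+01 -1.0000e-03  8.0000e-03] 99 117
[(array([529.82, 148.43]), np.float64(62.19), 101, 123), (array([529.82, 148.42]), np.float64(62.16), 101, 121)]
[(array([532.29, 146.1 ]), np.float64(64.26), 100, 120), (array([532.29, 146.14]), np.float64(64.26), 100, 121)]
```

>>> step_arm:
  targets:
    - [[0.3,0.5,-12,0,0,0],[0.3,0.5,-28,0,0,0],[0.3,0.5,-44,0,0,0],[0.3,0.5,-54,0,0,0],[0.3,0.5,-60,0,0,0],[0.3,0.5,-62,0,0,0],[0.3,0.5,-62,0,0,0]]

```text
time: 25.3
tool_pos: [529.2, 217.7, 92.3]
tcp_rot: [-179.9, -0.1, -179.9]
ft_force: [-0.6, 0.3, -2.1]
finger_gap: 7.8
grip_force: 57.8
```

>>> step_arm:
  targets:
    - [[0,0,-1.5,0,0,0],[0,0,-3,0,0,0],[0,0,-4,0,0,0],[0,0,-4,0,0,0]]

```text
time: 25.63
tool_pos: [529.8, 218.3, 89.4]
tcp_rot: [-180.0, -0.0, -179.9]
ft_force: [-0.6, -0.3, 0.7]
finger_gap: 7.8
grip_force: 58.0
```

>>> step_arm:
  targets:
    - [[0,0,-1,0,0,0],[0,0,-2,0,0,0],[0,0,-2,0,0,0],[0,0,-2,0,0,0]]

```text
time: 25.97
tool_pos: [529.6, 218.4, 87.2]
tcp_rot: [-180.0, -0.1, -179.9]
ft_force: [-2.3, 0.7, 3.9]
finger_gap: 7.8
grip_force: 58.8
```

Contact; release, back off and check.

>>> step_arm:
  targets:
    - [[0,0,0,0,0,0],[0,0,0,0,0,0],[0,0,0,0,0,0],[0,0,0,0,0,0]]
  fingers: 0.1

```text
time: 26.3
tool_pos: [529.2, 218.0, 86.4]
tcp_rot: [-179.9, -0.1, -179.9]
ft_force: [0.0, 0.7, -0.1]
finger_gap: 38.8
grip_force: 0.0
```

>>> step_arm:
  targets:
    - [[0,0,15,0,0,0],[0,0,45,0,0,0],[0,-20,75,0,0,-0.05],[-2,-55,102,0,0,-0.05],[-3,-71,102,0,0,-0.05],[-3,-71,102,0,0,-0.05],[-3,-71,102,0,0,-0.05]]

```text
time: 26.88
tool_pos: [526.6, 146.5, 188.9]
tcp_rot: [-180.0, -0.1, 177.1]
ft_force: [-0.4, 0.2, -0.5]
finger_gap: 38.5
grip_force: 0.0
```

```bash
python3 m.py f1 530 148 68
python3 - <<'E'
from h import *
from bench import vision
import cv2
a=vision.snapshot("side")["img"];b=cv2.imread("pics/side0.png")
# nuts seen in jar: difference against the empty jar
d=(cv2.absdiff(a,b).max(2)>35).astype(np.uint8)[180:250,180:230]
n,l,s,c=cv2.connectedComponentsWithStats(d);print([(x[:5].tolist()) for x in s[1:] if x[4]>5])
for row in d[25:60,5:45]:print(''.join('#' if v else '.' for v in row))
E
```

```text
26.8833 [526.57 146.46 188.93] [-1.7997e+02 -5.0000e-02  1.7715e+02] 38.46014517933003 [-0.4  0.2 -0.5]
[(array([530.5 , 147.75]), np.float64(63.44), 161, 164), (array([530.5 , 147.76]), np.float64(63.43), 161, 166)]
tcp-cap [-3.93482335 -1.29200264]
[[21, 42, 8, 10, 76]]
........................................
........................................
........................................
........................................
........................................
........................................
........................................
........................................
........................................
........................................
........................................
........................................
........................................
........................................
........................................
........................................
........................................
.................#######................
................########................
................########................
................########................
................########................
................########................
................########................
................########................
................########................
.................#####..................
........................................
........................................
........................................
........................................
........................................
........................................
........................................
........................................
```

Run:
```python
from h import *
from bench import vision
for n,(y0,y1,x0,x1) in(("side",(215,242,190,220)),("scene",(170,206,262,304))):
    s=vision.snapshot(n);a=s["img"];b=cv2.imread(f"pics/{n}0.png")
    d=cv2.absdiff(a,b).max(2)[y0:y1,x0:x1];print(n)
    for row in d:print(''.join('#' if v>35 else '+' if v>9 else '.' for v in row))
    H=lambda z,c:np.array([[c[0]+11*np.cos(t),c[1]+11*np.sin(t),z] for t in np.arange(0,6.3,.5)])
    for k in(1,2):
        P=proj(s,np.r_[H(3,(699,-77)),H(3+10*k,(699,-77))]);print(k,"nut size px",np.ptp(P,0).round(1))
```

```text
side
..+.+..+.++......++.+......+..
......++++...+++.+...+.+.+....
..+.+.++++..++.++.++..+......+
.......++.+.......+++++.+++.+.
......+.++..++..+.++..+.+.....
.......+.+.++++++.+.+.+.....+.
......+.+..+++++..++++...+..+.
..+....+..++#######+++++++...+
..+....++++########++++++++++.
.....++++++########+++++++++++
...++++++++########+++++++++++
..+++++++++########+++++++++++
.++++++++++########+++++++++++
+++++++++++########+++++++++++
+++++++++++########+++++++++++
+++++++++++########+++++++++++
++++++++++++######++++++++++++
++++++++++++++++++++++++++++++
.++++++++++++++++++++++++++++.
.++++++++++++++++++++++++++...
...++++++++++++++++++++++.+..+
.....+++++++++++++++++......++
.....+..+.++++++++.......+++++
..........++.....+.....+++++++
++++.................+++++++.+
++++++++.....+.+++.+.+++++++++
+++.++.++.+.++++++.++.++++++++
1 nut size px [9.3 8. ]
2 nut size px [ 9.6 11.7]
scene
..........................................
..........................................
..........................................
..........................................
..............................
[... 695 characters left out ...]
.....
................+######+..................
................+.+#+.+...................
..................+.+.....................
..........................................
..........................................
..........................................
..........................................
..........................................
..........................................
..........................................
..........................................
..........................................
..........................................
..........................................
..........................................
1 nut size px [8.2 8.5]
2 nut size px [ 8.4 10.9]
```

Run:
```python
from h import *
from bench import vision
p=cv2.resize(cv2.imread("pics/w5.png")[:,400:],(80,100),interpolation=cv2.INTER_AREA)
s=vision.snapshot("side")["img"][160:260,160:240]
for im in(p,s):
    g=cv2.cvtColor(im,6)[55:75,36:56];print(g[:,8:12].mean(1).astype(int),(g<170).astype(int).sum(0))
a=vision.snapshot("scene")["img"];b=cv2.imread("pics/scene0.png")
d=(cv2.GaussianBlur(cv2.absdiff(a,b),(3,3),0).max(2)>30).astype(np.uint8)[140:384,130:400]
n,l,st,c=cv2.connectedComponentsWithStats(d)
print([(x[0]+130,x[1]+140,*x[2:].tolist()) for x in st[1:] if x[4]>12])
```

```text
[127 127 127 127 125 126 144 203 211 178 134 122 120 122 122 125 154 205
 213 213] [ 9  8  8  8  8 13 14 14 14 14 14 13 12  8  7  7  7  7  8  8]
[132 132 132 132 132 134 149 134 134 153 128 125 125 126 128 125 154 219
 219 219] [ 9  8  8  8  7 16 17 17 17 17 16 16 15  7  7  7  7  7  8  8]
[(np.int32(159), np.int32(140), 65, 33, 1270), (np.int32(134), np.int32(169), 39, 40, 451), (np.int32(277), np.int32(184), 8, 9, 57), (np.int32(192), np.int32(198), 60, 57, 2741), (np.int32(239), np.int32(278), 69, 69, 3759)]
```

```bash
python3 -c "
from bench import r
print(r.hand_in())"
```

```text
the job is handed in; nothing more can be done
None
```

The job is handed in after about 27 s of robot time: both nuts are in the jar, and the two bench caps are nested in the cap on the mat. The last camera checks before hand-in agreed with that, but no pass or fail result came back.

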